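# Clamp an avionics module in its test nest with the ratchet knob

### The job

Gently slide the finned module along the test nest until it is fully home against both end posts, then turn the nest's round ratchet knob clockwise until the jaw grips the module and the ratchet slips: stop at its first click, without clicking a second time. Leave the module home and clamped, let go, and leave the other things on the bench where they are.

Things in the scene. Friction and masses are not known exactly. Their poses are not given: they have to be found in the camera images.
- nest: test nest, fixed to the bench: aluminium plate, x -100..100, y -140..80 mm, 10 mm thick. Origin on the bench, z up, +x = the way the module slides home, +y from the jaw to the fixed rail (inner face y = 36, x -60..80, top z = 36 mm). Grey gear housing under the knob: x -20..60, y -126..-70, top z = 50 mm. The channel between jaw and rail is open at its -x end.
- end_stop (a point): point of the nest midway between its two steel end posts (14 mm square, top 40 mm above the bench, centred 27 mm to either side in nest y), on the plane of their stop faces (nest x = 75 mm), 28 mm above the bench. Axes as the nest.
- jaw: sliding steel jaw, 80 (x) x 16 (y) x 26 mm; moves along nest +y (to the rail) as the knob turns clockwise, 3 mm per rad. Its drive has hidden play: once it meets the module, 0 to 3 mm more of drive (0 to 1 rad) may pass before it pushes hard. Origin: bottom middle of its gripping face, 10.5 mm up; axes as the nest. At the start the module has 2.6 to 9 mm of free room between jaw and rail.
- module_center (a point): centre (half-way up) of the black finned module, 110 (x) x 70 (y) x 36 mm, about 0.35 kg, loose on the nest plate between jaw and rail. Push its flat -x face. Two 16 mm round connectors stick out 24 mm from its +x face and pass between the end posts. It starts 25 to 45 mm short of home; home (+x face on both posts) is its centre at nest x = 20 mm.
- module: the same module: origin under its centre, x axis along its length, nearly the nest's x
- knob_grip (a point): point on the vertical axis of the round black knob at a good grip height, 79 mm above the bench (nest x = 20, y = -98 mm). Knob 41 mm across, from 20 mm below this point to 16 mm above it, 3.5 mm of air below it. It turns without end and can be gripped at any yaw. The white line on its top points along its own -x.
- knob: the same knob (origin at its underside). It tightens clockwise seen from above, at a steady 0.13 N m until the jaw presses the module on the rail; then the torque climbs over 0.3 to 0.5 rad to the set 0.36 N m and the ratchet slips: the knob goes on, collar and jaw stay. Read at rest between small turns, friction shifts both values down by 0.1 to 0.25 N m; the climb shows all the same.
- collar: steel collar, 56 mm across, under the knob; it turns with the jaw drive. One click per 0.42 rad of slip: torque climbs to the set value, drops by 0.1 to 0.3 N m as the click goes over (the collar may spring back up to 0.2 rad), then climbs again. A knob let go stays about where it is, and the jaw keeps clamping by itself (15 to 45 N).
- collar_mark (a point): centre of the collar's top; the white line on it points along its own -x. Before any slip it lies under the knob's line; the angle between the two lines (the x axes of this point and of knob_grip) is the slip so far: about 0.3 to 0.5 rad just after the first click, 0.84 after two.
- cap: loose bystander: small round grey plastic dust cap, 22 mm across, 14 mm tall, standing on the nest's plate; leave it. Origin under its centre.
- adapter: loose bystander: small steel and brass connector adapter, 22 mm across, 24 mm tall, standing on the nest's plate behind the fixed rail; leave it. Origin under its centre.
- multimeter: loose bystander: hand-held meter 160 x 80 x 34 mm lying on the table. Origin under its centre.
- screwdriver: loose bystander: screwdriver 190 mm long lying on the table.
- heatsink: loose bystander: small spare finned heat sink 70 x 55 x 30 mm, without connectors, on the table. Origin under its centre.
- mug: loose bystander: mug 76 mm wide, 90 mm tall. Origin under its centre.
- tray: loose bystander: empty parts tray 120 x 180 x 35 mm with dividers. Origin under its centre.
Things that resemble listed ones, but are neither listed nor needed, are in the scene too. What is shaped like the module but red is not meant.

How it is judged:
By the outcome, as a careful person would: the job done as asked, in the order asked, and still so for the second after the job is handed in, with the robot touching nothing.
It also fails if it takes over 72 s, if anything falls off the work surface, if the arm or the gripper's body presses on something with over 40 N, if the wrist force passes 120 N, or if a joint passes its speed limit or range.

### The arm

A 6-joint arm with a two-finger parallel gripper is mounted at the origin on the work surface. World frame = base frame: x ahead of the robot, y to its left, z up, the work surface at z = 0. Lengths are in m, angles in degrees, forces in N, time in s.
With the tool pointing down it reaches from about 0.25 to 0.725 m from the base axis. Payload 9.7 kg.
Tool frame: the origin (TCP) lies on the centre line of the jaws, within the pads' length; the fingertips stand 19 mm ahead of it and the grasp point (between the pads) is the TCP (bot.tcp_to_tips is the z of the fingertips in the tool frame, in m); z points along the fingers, y is the line along which they close (so a half turn about z gives the same grasp; the last joint's range is limited). The gripper opens to 85 mm and grips with 20 to 120 N. Pads are 22 mm wide; open, the fingers measure 114 mm over their backs; the gripper's body (76 mm by 85 mm) begins 54 mm behind the grasp point. The pads swing forward as they close: fully open they stand 13 mm farther back than shut.
Start: joints at [68.812, 4.979, 10.078, 95.1, 0, 90], TCP at [0.199, 0.513, 0.25] pointing down, gripper open.
Joint ranges: [-179.16, 179.16], [-48.56, 103.87], [-65.8, 70.77], [-126.05, 130.52], [-82.76, 87.17], [-180, 180]. Speed limits (degrees/s): [127.2, 127.2, 147.25, 180, 180, 180].

### API

Orientations are given as [roll, pitch, yaw] about the fixed x, y, z axes, in that order (R = Rz(yaw) Ry(pitch) Rx(roll)).
In Python, from workcell import bot gives the robot as it stands. The module is installed in compiled form; this text tells all that it offers.
- The arm moves only by the tool play_rows, never from a script. Its argument "increments" is a list of rows, each an object with "slide": the shift along the tool's x, y, z in mm, a list of three; "angular": the turn, a rotation vector about the tool's x, y, z in degrees, a list of three; "claw": the opening, from -1 (shut) to 1 (fully open). In form: [{"slide": [x, y, z], "angular": [rx, ry, rz], "claw": claw}, ...]. A call has 1 to 8 rows; each row shifts and turns the commanded pose from where the row before left it, along the tool's axes as they then stand; what a row does not reach is not made up. A row lasts 1/10 s, in which the tool goes at most 50 mm and 8.59 degrees, less where a joint would pass 70% of its speed; a pose out of reach is approached as far as the arm can. A call is refused whole if a number of a shift passes 50 or a number of a turn 8.59, either way. A call with a gripper value outside its range is refused whole. The fingers move at their own pace and stop on an object; "squeeze" is the grip in N (left out, the last holds). Time passes only in rows, so rows that do not move let the fingers close. It gives the time, the measured TCP pose, the force, the opening and the grip force at its end, in the units of the state.
- bot.get_obs(): the state, without advancing time (a new reading comes with each control period).
- bot.camera(name): name is "scene" or "top"; returns the picture (420x560x3 uint8, red, green, blue); there is no depth.
- bot.camera_info(name): a dict with "fovy" (degrees; the focal length in pixels is half the picture's height over the tangent of half this angle, whatever the lens; pixels are square), "cx", "cy" (the principal point, pixels), "k1" (the pictures are not rectified: a ray, as slopes to the right and down, at radius r is drawn at 1 + k1 r^2 times it, then the intrinsics apply), "R" (3x3) and "t" (3): a world point X has camera coordinates R X + t. Camera axes: x right, y down, z forward; pixel columns grow to the right and rows downward; lengths in m; the calibration is good to about 2 mm. A picture is of the moment at which its call begins. camera_info takes no time and is no camera call.
- bot.job_done(): hands the job in; it is judged then, once.
The state is a dict: "time": time; "q": joint angles; "qd": joint speeds; "joint_efforts": joint torques, N m; "ee_pos": TCP position; "tcp_rot": TCP orientation; "wrist_force": force on the tool from outside, world axes, zero at the start; "torque": the same for the moment, N m; "opening": finger opening in m; "grasp_force": force on a finger pad.
Only numpy, scipy, OpenCV 4.12 (cv2) and the standard library are available. Lean on these libraries where they do the work, as an engineer would, in place of code of your own. Each camera call takes 0.05 s, during which the arm holds its last target. There are 200 camera calls.

## Working session

There is one attempt and no reset: what is moved stays moved. The work goes in short steps, Python scripts to look and compute and a tool call to move; the robot and the scene stay as the last step left them, time stands still between calls to the robot, and variables do not carry over. Pictures are saved under pics/ and viewed, at most 10 in all, crops included, and the job is handed in when it is done.

Besides the shell and the picture viewer there is one more tool, called after "Request:" as name(argument=value, ...), one argument or row to a line, values as JSON. play_rows: Moves the arm, as the interface text tells. Its arguments: {"type":"object","properties":{"increments":{"type":"array"},"squeeze":{"type":"number"}},"required":["increments"]}

```bash
mkdir -p pics; cat > h.py <<'E'
import numpy as np, cv2
from workcell import bot
def cam(n):
    i=bot.camera_info(n); f=210/np.tan(np.radians(i["fovy"])/2)
    K=np.array([[f,0,i["cx"]],[0,f,i["cy"]],[0,0,1.]]); return i,K
def ray(n,px):
    i,K=cam(n); p=np.atleast_2d(px).astype(float)
    d=(p-[K[0,2],K[1,2]])/K[0,0]; u=d.copy()
    for _ in range(30): u=d/(1+i["k1"]*(u**2).sum(1,keepdims=True))
    R=np.array(i["R"]);t=np.array(i["t"])
    return -R.T@t, np.c_[u,np.ones(len(u))]@R
def onz(n,px,z):
    o,d=ray(n,px); return o+d*((z-o[2])/d[:,2:3])
def proj(n,X):
    i,K=cam(n); c=np.atleast_2d(X)@np.array(i["R"]).T+i["t"]; u=c[:,:2]/c[:,2:]
    return u*(1+i["k1"]*(u**2).sum(1,keepdims=True))*K[0,0]+[K[0,2],K[1,2]]
def shot(n,name=None):
    im=cv2.cvtColor(bot.camera(n),cv2.COLOR_RGB2BGR)
    if name: cv2.imwrite(f"pics/{name}.png",im)
    return im
E
python3 - <<'E'
from h import *
shot("top","top0");shot("scene","scene0")
for n in("top","scene"):
    i,K=cam(n); print(n,-np.array(i["R"]).T@i["t"],K[0,0],i["k1"])
print({k:np.round(v,3) for k,v in bot.get_obs().items()})
E
```

```text
top [ 0.29669454 -0.01068745  1.49402196] 465.4831423123101 -0.12314720006326237
scene [ 1.22958432 -0.16668204  0.88975774] 465.3350400928468 -0.13378302464319955
{'time': np.float64(0.1), 'q': array([68.814,  5.008, 10.038, 95.1  ,  0.   , 90.001]), 'qd': array([ 0.136, -0.016,  0.201,  0.065,  0.115, -0.168]), 'joint_efforts': array([-0.0000e+00, -5.2156e+01,  4.6565e+01,  1.6000e-02,  0.0000e+00,
        0.0000e+00]), 'ee_pos': array([0.199, 0.513, 0.25 ]), 'tcp_rot': array([-179.93 ,   -0.   ,  158.813]), 'wrist_force': array([ 0.795,  0.67 , -0.359]), 'torque': array([-0.02 , -0.019,  0.018]), 'grasp_force': np.float64(0.0), 'opening': np.float64(0.086)}
```

View pics/top0.png

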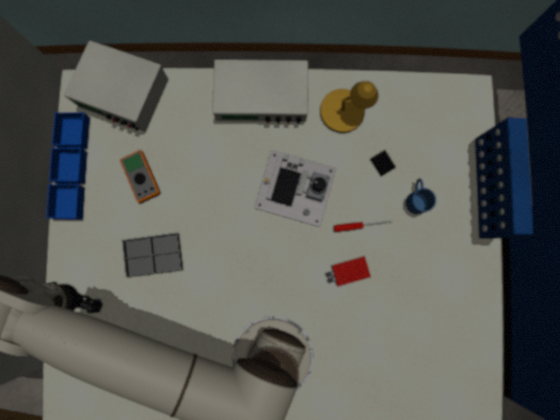

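View pics/scene0.png

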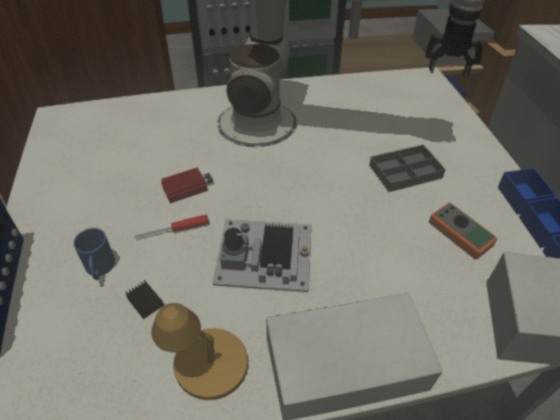

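```bash
python3 - <<'E'
from h import *
a=shot("top")[145:230,250:340]; b=shot("scene")[210:300,205:320]
g=lambda m:np.clip((m/255.)**0.6*255,0,255).astype(np.uint8)
cv2.imwrite("pics/ca.png",g(cv2.resize(a,None,fx=6.5,fy=6.5,interpolation=cv2.INTER_CUBIC)))
cv2.imwrite("pics/cb.png",g(cv2.resize(b,None,fx=6.5,fy=6.5,interpolation=cv2.INTER_CUBIC)))
E
```

```text
(no output)
```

View pics/ca.png

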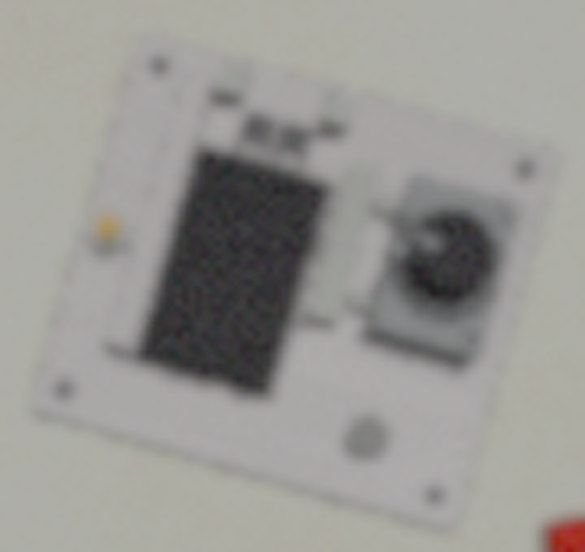

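View pics/cb.png

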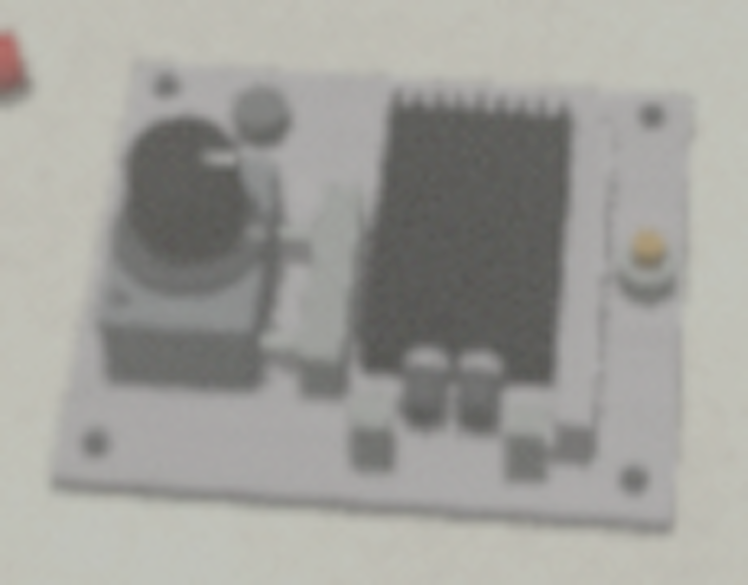

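Top picture: the nest plate centred at about px (295,187), module dark block at about (286,187), knob at about (319,184), end posts toward image up (about (285,160) and (301,165)), cap at about (306,212), adapter at about (266,180). In the scene view the knob is at about (233,238) and its white line points right toward the module.

```bash
cat > m.py <<'E'
from h import *
def avg(n,k=3): return np.mean([shot(n).astype(float) for _ in range(k)],0).astype(np.uint8)
def rectify(im,n,z,c,half=0.16,s=4000):  # metric top-down map of plane z; px = s per m; rows=-x, cols=-y
    N=int(2*half*s); r,q=np.mgrid[0:N,0:N]
    X=np.stack([c[0]+half-r/s,c[1]+half-q/s,np.full(r.shape,z)],-1).reshape(-1,3)
    p=proj(n,X).astype(np.float32).reshape(N,N,2)
    return cv2.remap(im,p[...,0],p[...,1],cv2.INTER_CUBIC)
def topix(c,half,s,px): px=np.atleast_2d(px); return np.c_[c[0]+half-px[:,1]/s,c[1]+half-px[:,0]/s]
E
python3 - <<'E'
from m import *
c0=onz("top",[[295,187]],.01)[0,:2]; print(c0)
for n in("top","scene"):
    im=avg(n)
    r=rectify(im,n,.01,c0,s=2500); cv2.imwrite(f"pics/r_{n}.png",r)
    lab=cv2.cvtColor(cv2.GaussianBlur(r,(0,0),4),cv2.COLOR_BGR2LAB).astype(float)
    b=lab[...,2]; print(n,"b pct",np.percentile(b,[5,25,50,75,95]))
    t,_=cv2.threshold(b.astype(np.uint8),0,255,cv2.THRESH_OTSU)
    m=((b<=t)).astype(np.uint8); m=cv2.morphologyEx(m,cv2.MORPH_OPEN,np.ones((15,15)));m=cv2.morphologyEx(m,cv2.MORPH_CLOSE,np.ones((41,41)))
    cs,_=cv2.findContours(m,cv2.RETR_EXTERNAL,cv2.CHAIN_APPROX_NONE); k=max(cs,key=cv2.contourArea)
    R=cv2.minAreaRect(k); print("plate",topix(c0,.16,2500,R[0]),np.array(R[1])/2.5,R[2], cv2.contourArea(k)/2.5**2)
    g=cv2.cvtColor(im,cv2.COLOR_BGR2GRAY); box=(145,230,250,340) if n=="top" else (210,300,205,320)
    for z,nm in((.046,"module"),(.095,"knob")):
        r=rectify(im,n,z,c0,s=2500); g=cv2.GaussianBlur(cv2.cvtColor(r,cv2.COLOR_BGR2GRAY),(0,0),2)
        m=(g<75).astype(np.uint8); m=cv2.morphologyEx(m,cv2.MORPH_OPEN,np.ones((21,21)))
        cs,_=cv2.findContours(m,cv2.RETR_EXTERNAL,cv2.CHAIN_APPROX_NONE)
        for k in cs:
            if cv2.contourArea(k)>2000:
                R=cv2.minAreaRect(k); print(nm,z,topix(c0,.16,2500,R[0]).round(4),(np.array(R[1])/2.5).round(1),round(R[2],1))
a=[cv2.imread(f"pics/r_{n}.png") for n in("top","scene")]
cv2.imwrite("pics/rr.png",cv2.resize(np.hstack(a),(800,400)))
E
```

```text
[ 0.53711723 -0.06409993]
top b pct [127. 129. 133. 134. 135.]
plate [[ 0.5465965  -0.06722976]] [223.94055176 226.45119629] 14.790091514587402 44034.08
module 0.046 [[ 0.4046 -0.2042]] [21.3 42.1] 82.2
module 0.046 [[ 0.5379 -0.1347]] [58.4 55.6] 90.0
module 0.046 [[ 0.5335 -0.0337]] [ 71.5 115.3] 15.8
module 0.046 [[ 0.5999 -0.0521]] [31.  14.2] 14.7
knob 0.095 [[ 0.4015 -0.2013]] [20.8 47.8] 82.6
knob 0.095 [[ 0.5297 -0.1305]] [56.4 53.6] 90.0
knob 0.095 [[ 0.5254 -0.033 ]] [ 69.1 111.3] 15.7
scene b pct [129. 129. 134. 134. 135.]
plate [[ 0.54152055 -0.06730293]] [219.75673828 204.715625  ] 15.355549812316895 44064.56
module 0.046 [[ 0.4507 -0.2078]] [12.6 33.6] 82.1
module 0.046 [[ 0.5225 -0.1399]] [82.1 54.9] 75.7
module 0.046 [[ 0.5896 -0.1467]] [56.4 24.3] 13.8
module 0.046 [[ 0.5553 -0.0412]] [ 72.6 126.2] 15.5
knob 0.095 [[ 0.3877 -0.2039]] [20.4 39.6] 90.0
knob 0.095 [[ 0.4964 -0.2072]] [12.1 34.7] 82.9
knob 0.095 [[ 0.5636 -0.1415]] [77.5 51.4] 75.8
knob 0.095 [[ 0.6268 -0.1478]] [52.9 22.8] 13.8
knob 0.095 [[ 0.5944 -0.0484]] [ 68.4 118.8] 15.7
```

View pics/rr.png

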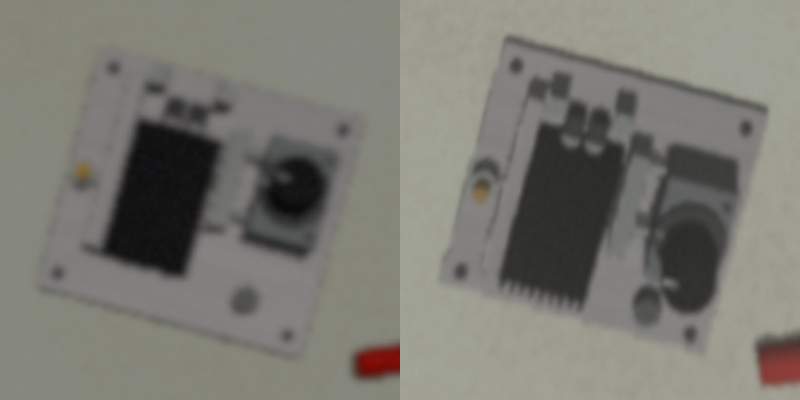

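Rectified views: plate holes give the plate centre ≈ (0.537,-0.065) and yaw ≈ -15.3°; module is about 31 mm short of home; cap at nest ≈ (-68,-84), clear of the path.

```bash
cat >> m.py <<'E'
from scipy.spatial.transform import Rotation as Rn
O=np.array([.5447,-.0365]); YAW=-15.3
c,s=np.cos(np.radians(YAW)),np.sin(np.radians(YAW)); RN=np.array([[c,-s],[s,c]])
n2w=lambda p:O+RN@(np.array(p)/1000)
w2n=lambda p:RN.T@(np.array(p)[:2]-O)*1000
def goto(nx,ny,z,yaw):
    o=bot.get_obs(); T=Rn.from_euler('xyz',o["tcp_rot"],degrees=True); G=Rn.from_euler('xyz',[180,0,yaw],degrees=True)
    d=np.r_[n2w([nx,ny]),z]-o["ee_pos"]
    print("slide tool mm",(T.inv().apply(d)*1000).round(1),"rotvec deg",np.degrees((T.inv()*G).as_rotvec()).round(2),"nest",w2n(o["ee_pos"]).round(1),o["ee_pos"].round(4))
E
python3 - <<'E'
from m import *
for n,p in(("top",[318.8,184.2]),("scene",[233.5,237.7])): print(n,"knob",onz(n,[p],.095))
print(n2w([20,-98]))
(o1,d1),(o2,d2)=ray("top",[[318.8,184.2]]),ray("scene",[[233.5,237.7]])
A=np.c_[d1[0],-d2[0]];k=np.linalg.lstsq(A,o2-o1,rcond=None)[0];print(o1+k[0]*d1[0],o2+k[1]*d2[0])
goto(-110,0,.25,164.7)
E
```

```text
top knob [[ 0.53307212 -0.13353833  0.095     ]]
scene knob [[ 0.55315083 -0.13686847  0.095     ]]
[ 0.53813159 -0.13630409]
[ 0.53642307 -0.13527989  0.07516715] [ 0.53631904 -0.13612662  0.07522393]
slide tool mm [-4.116e+02 -3.985e+02  3.000e-01] rotvec deg [-0.    0.   -5.89] nest [-478.6  438.6] [0.1988 0.5128 0.2503]
```

Request:
play_rows(
  increments=[
    {"slide": [-34, -33, 0], "angular": [0, 0, 0], "claw": -1},
    {"slide": [-34, -33, 0], "angular": [0, 0, 0], "claw": -1},
    {"slide": [-34, -33, 0], "angular": [0, 0, 0], "claw": -1},
    {"slide": [-34, -33, 0], "angular": [0, 0, 0], "claw": -1},
    {"slide": [-34, -33, 0], "angular": [0, 0, 0], "claw": -1},
    {"slide": [-34, -33, 0], "angular": [0, 0, 0], "claw": -1},
    {"slide": [-34, -33, 0], "angular": [0, 0, 0], "claw": -1},
    {"slide": [-34, -33, 0], "angular": [0, 0, 0], "claw": -1},
  ],
  squeeze=40,
)

```text
time: 1.3
ee_pos: [0.3573, 0.1666, 0.2506]
tcp_rot: [180.0, 0.0, 158.8]
wrist_force: [1.5, 0.2, 0.7]
opening: -0.0003
grasp_force: 0.0
```

Request:
play_rows(
  increments=[
    {"slide": [-34, -33, 0], "angular": [0, 0, 0], "claw": -1},
    {"slide": [-34, -33, 0], "angular": [0, 0, 0], "claw": -1},
    {"slide": [-34, -33, 0], "angular": [0, 0, 0], "claw": -1},
    {"slide": [-30, -30, 0], "angular": [0, 0, 0], "claw": -1},
    {"slide": [0, 0, 0], "angular": [0, 0, -5.9], "claw": -1},
    {"slide": [0, 0, 0], "angular": [0, 0, 0], "claw": -1},
    {"slide": [0, 0, 0], "angular": [0, 0, 0], "claw": -1},
  ],
)

```text
time: 2.0
ee_pos: [0.4333, 0.0006, 0.2503]
tcp_rot: [180.0, -0.0, 164.6]
wrist_force: [0.1, 0.7, -0.1]
opening: 0.0
grasp_force: 0.0
```

```bash
python3 - <<'E'
from m import *
goto(-100,0,.034,164.7); o=bot.get_obs(); print(o["time"],o["q"],o["tcp_rot"],o["opening"])
E
```

```text
slide tool mm [-17.3  -6.4 216.3] rotvec deg [ 0.01 -0.   -0.13] nest [-117.3    6.4] [0.4333 0.0006 0.2503]
2.0 [ 7.18334069e-02 -1.08729944e+01 -5.10255961e+00  9.57720879e+01
  7.58600276e-03  1.55057674e+01] [ 1.79993132e+02 -3.62097013e-03  1.64566066e+02] 7.014561877263032e-06
```

Request:
play_rows(
  increments=[
    {"slide": [-12, -6.4, 40], "angular": [0, 0, 0], "claw": -1},
    {"slide": [0, 0, 45], "angular": [0, 0, 0], "claw": -1},
    {"slide": [0, 0, 45], "angular": [0, 0, 0], "claw": -1},
    {"slide": [0, 0, 45], "angular": [0, 0, 0], "claw": -1},
    {"slide": [0, 0, 31], "angular": [0, 0, 0], "claw": -1},
    {"slide": [0, 0, 10], "angular": [0, 0, 0], "claw": -1},
    {"slide": [0, 0, 0], "angular": [0, 0, 0], "claw": -1},
    {"slide": [0, 0, 0], "angular": [0, 0, 0], "claw": -1},
  ],
)

```text
time: 2.8
ee_pos: [0.4442, -0.0085, 0.0361]
tcp_rot: [180.0, 0.1, 164.7]
wrist_force: [-0.5, -0.4, -0.7]
opening: 0.0004
grasp_force: 0.0
```

Request:
play_rows(
  increments=[
    {"slide": [-3, 0, 0], "angular": [0, 0, 0], "claw": -1},
    {"slide": [-3, 0, 0], "angular": [0, 0, 0], "claw": -1},
    {"slide": [-3, 0, 0], "angular": [0, 0, 0], "claw": -1},
    {"slide": [-3, 0, 0], "angular": [0, 0, 0], "claw": -1},
    {"slide": [-3, 0, 0], "angular": [0, 0, 0], "claw": -1},
    {"slide": [-3, 0, 0], "angular": [0, 0, 0], "claw": -1},
    {"slide": [-3, 0, 0], "angular": [0, 0, 0], "claw": -1},
    {"slide": [-3, 0, 0], "angular": [0, 0, 0], "claw": -1},
  ],
)

```text
time: 3.6
ee_pos: [0.4667, -0.0154, 0.0342]
tcp_rot: [-180.0, -0.0, 164.7]
wrist_force: [0.7, 0.5, 0.1]
opening: 0.0
grasp_force: 0.0
```

```bash
python3 - <<'E'
from m import *
goto(-46,0,.034,164.7); print(bot.get_obs()["wrist_force"])
a=shot("top")[145:230,250:340];b=shot("scene")[210:300,205:320]
g=lambda m:np.clip((m/255.)**0.6*255,0,255).astype(np.uint8)
cv2.imwrite("pics/p1.png",np.hstack([g(cv2.resize(x,(400,400),interpolation=cv2.INTER_CUBIC)) for x in(a,b)]))
E
```

```text
slide tool mm [-34.8   0.2   0.2] rotvec deg [-0.   -0.01  0.01] nest [-80.8  -0.2] [ 0.4667 -0.0154  0.0342]
[0.73403373 0.51653188 0.08051152]
```

View pics/p1.png

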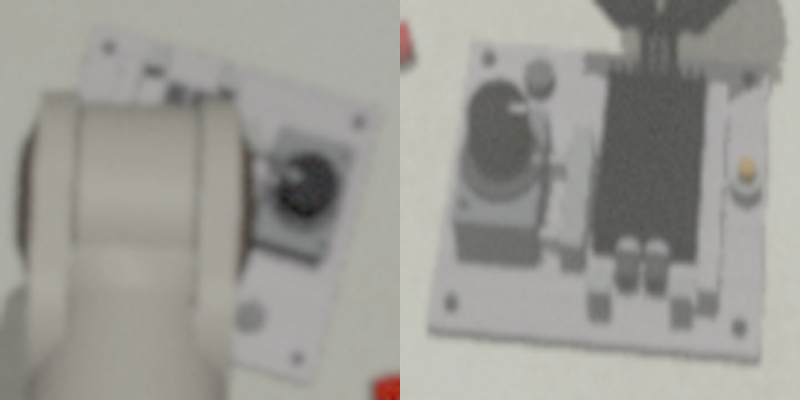

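Left: arm covers the module, knob clear at right. Right: fingers (≈ (655,50)) stand centred just behind the module's -x face, module not yet home.

Request:
play_rows(
  increments=[
    {"slide": [-1.5, 0, 0], "angular": [0, 0, 0], "claw": -1},
    {"slide": [-1.5, 0, 0], "angular": [0, 0, 0], "claw": -1},
    {"slide": [-1.5, 0, 0], "angular": [0, 0, 0], "claw": -1},
    {"slide": [-1.5, 0, 0], "angular": [0, 0, 0], "claw": -1},
    {"slide": [-1.5, 0, 0], "angular": [0, 0, 0], "claw": -1},
    {"slide": [-1.5, 0, 0], "angular": [0, 0, 0], "claw": -1},
    {"slide": [-1.5, 0, 0], "angular": [0, 0, 0], "claw": -1},
    {"slide": [-1.5, 0, 0], "angular": [0, 0, 0], "claw": -1},
  ],
)

```text
time: 4.5
ee_pos: [0.4776, -0.0184, 0.0343]
tcp_rot: [-180.0, -0.1, 164.7]
wrist_force: [-4.2, 1.5, 3.5]
opening: -0.0001
grasp_force: 2.1
```

Request:
play_rows(
  increments=[
    {"slide": [-1.5, 0, 0], "angular": [0, 0, 0], "claw": -1},
    {"slide": [-1.5, 0, 0], "angular": [0, 0, 0], "claw": -1},
    {"slide": [-1.5, 0, 0], "angular": [0, 0, 0], "claw": -1},
    {"slide": [-1.5, 0, 0], "angular": [0, 0, 0], "claw": -1},
    {"slide": [-1.5, 0, 0], "angular": [0, 0, 0], "claw": -1},
    {"slide": [-1.5, 0, 0], "angular": [0, 0, 0], "claw": -1},
    {"slide": [-1.5, 0, 0], "angular": [0, 0, 0], "claw": -1},
    {"slide": [-1.5, 0, 0], "angular": [0, 0, 0], "claw": -1},
  ],
)

```text
time: 5.3
ee_pos: [0.4897, -0.0217, 0.0342]
tcp_rot: [180.0, -0.0, 164.7]
wrist_force: [-3.6, 0.9, 2.3]
opening: -0.0
grasp_force: 1.7
```

Request:
play_rows(
  increments=[
    {"slide": [-1, 0, 0], "angular": [0, 0, 0], "claw": -1},
    {"slide": [-1, 0, 0], "angular": [0, 0, 0], "claw": -1},
    {"slide": [-1, 0, 0], "angular": [0, 0, 0], "claw": -1},
    {"slide": [-1, 0, 0], "angular": [0, 0, 0], "claw": -1},
    {"slide": [-1, 0, 0], "angular": [0, 0, 0], "claw": -1},
    {"slide": [-1, 0, 0], "angular": [0, 0, 0], "claw": -1},
  ],
)

```text
time: 5.9
ee_pos: [0.4955, -0.0232, 0.0342]
tcp_rot: [-180.0, -0.0, 164.7]
wrist_force: [-2.5, 0.7, 0.8]
opening: 0.0002
grasp_force: 1.5
```

Request:
play_rows(
  increments=[
    {"slide": [-0.5, 0, 0], "angular": [0, 0, 0], "claw": -1},
    {"slide": [-0.5, 0, 0], "angular": [0, 0, 0], "claw": -1},
    {"slide": [-0.5, 0, 0], "angular": [0, 0, 0], "claw": -1},
    {"slide": [-0.5, 0, 0], "angular": [0, 0, 0], "claw": -1},
  ],
)

```text
time: 6.3
ee_pos: [0.4973, -0.0237, 0.0342]
tcp_rot: [-180.0, -0.0, 164.7]
wrist_force: [-2.4, 0.6, 0.6]
opening: -0.0003
grasp_force: 1.4
```

Request:
play_rows(
  increments=[
    {"slide": [-0.5, 0, 0], "angular": [0, 0, 0], "claw": -1},
    {"slide": [-0.5, 0, 0], "angular": [0, 0, 0], "claw": -1},
    {"slide": [-0.5, 0, 0], "angular": [0, 0, 0], "claw": -1},
    {"slide": [-0.5, 0, 0], "angular": [0, 0, 0], "claw": -1},
  ],
)

```text
time: 6.7
ee_pos: [0.4993, -0.0243, 0.0342]
tcp_rot: [-180.0, -0.0, 164.7]
wrist_force: [-2.5, -0.7, -0.2]
opening: 0.0
grasp_force: 1.2
```

Request:
play_rows(
  increments=[
    {"slide": [-0.5, 0, 0], "angular": [0, 0, 0], "claw": -1},
    {"slide": [-0.5, 0, 0], "angular": [0, 0, 0], "claw": -1},
  ],
)

```text
time: 6.9
ee_pos: [0.5003, -0.0245, 0.0343]
tcp_rot: [-180.0, -0.0, 164.7]
wrist_force: [-2.0, 1.2, -0.6]
opening: 0.0002
grasp_force: 1.2
```

Request:
play_rows(
  increments=[
    {"slide": [-0.5, 0, 0], "angular": [0, 0, 0], "claw": -1},
    {"slide": [-0.5, 0, 0], "angular": [0, 0, 0], "claw": -1},
  ],
)

```text
time: 7.1
ee_pos: [0.5012, -0.0248, 0.0343]
tcp_rot: [-180.0, -0.0, 164.7]
wrist_force: [-2.5, 0.9, -1.9]
opening: 0.0001
grasp_force: 1.1
```

Request:
play_rows(
  increments=[
    {"slide": [-0.5, 0, 0], "angular": [0, 0, 0], "claw": -1},
    {"slide": [-0.5, 0, 0], "angular": [0, 0, 0], "claw": -1},
  ],
)

```text
time: 7.3
ee_pos: [0.5022, -0.0251, 0.0342]
tcp_rot: [-180.0, -0.0, 164.7]
wrist_force: [-1.4, -0.7, -1.0]
opening: -0.0002
grasp_force: 1.1
```

Request:
play_rows(
  increments=[
    {"slide": [-0.5, 0, 0], "angular": [0, 0, 0], "claw": -1},
    {"slide": [-0.5, 0, 0], "angular": [0, 0, 0], "claw": -1},
  ],
)

```text
time: 7.5
ee_pos: [0.5024, -0.0251, 0.0343]
tcp_rot: [180.0, -0.1, 164.7]
wrist_force: [-8.4, 2.9, 5.7]
opening: 0.0001
grasp_force: 4.7
```

Request:
play_rows(
  increments=[
    {"slide": [-0.5, 0, 0], "angular": [0, 0, 0], "claw": -1},
    {"slide": [-0.5, 0, 0], "angular": [0, 0, 0], "claw": -1},
  ],
)

```text
time: 7.7
ee_pos: [0.5024, -0.0251, 0.0342]
tcp_rot: [180.0, -0.2, 164.7]
wrist_force: [-15.3, 3.9, 8.4]
opening: -0.0002
grasp_force: 7.6
```

```bash
python3 - <<'E'
from m import *
goto(-46,0,.034,164.7); print(bot.get_obs()["wrist_force"])
b=shot("scene")[210:300,235:325]
g=lambda m:np.clip((m/255.)**0.6*255,0,255).astype(np.uint8)
cv2.imwrite("pics/p2.png",g(cv2.resize(b,(590,590),interpolation=cv2.INTER_CUBIC)))
E
```

```text
slide tool mm [2.2 0.2 0.2] rotvec deg [ 0.   -0.21  0.03] nest [-43.8  -0.2] [ 0.5024 -0.0251  0.0342]
[-15.3365589    3.88451622   8.41301013]
```

View pics/p2.png

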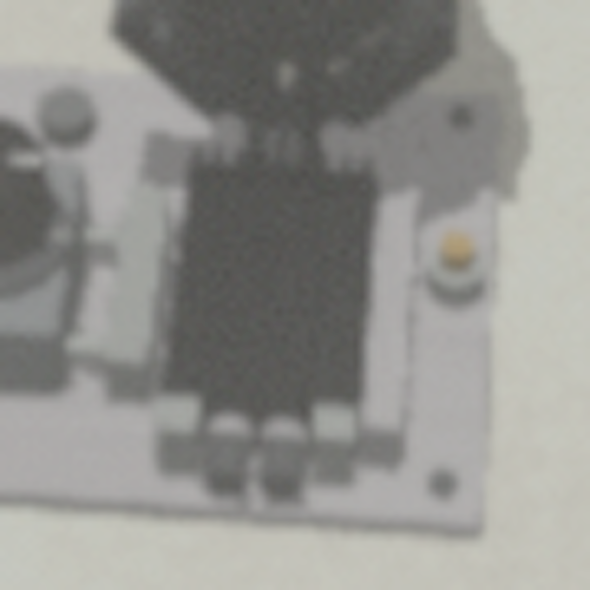

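Module is home: its +x face sits on both posts (at about (180,415) and (335,415)) with connectors passing between. Back off and lift.

Request:
play_rows(
  increments=[
    {"slide": [2, 0, 0], "angular": [0, 0, 0], "claw": -1},
    {"slide": [5, 0, 0], "angular": [0, 0, 0], "claw": -1},
    {"slide": [10, 0, 0], "angular": [0, 0, 0], "claw": -1},
    {"slide": [0, 0, -40], "angular": [0, 0, -8.5], "claw": -1},
    {"slide": [0, 0, -40], "angular": [0, 0, -8.5], "claw": 1},
    {"slide": [0, 0, -40], "angular": [0, 0, -8.5], "claw": 1},
    {"slide": [0, 0, 0], "angular": [0, 0, -8.5], "claw": 1},
    {"slide": [0, 0, 0], "angular": [0, 0, -8.5], "claw": 1},
  ],
)

```text
time: 8.55
ee_pos: [0.4881, -0.021, 0.156]
tcp_rot: [-179.9, 0.2, -152.4]
wrist_force: [-1.0, -0.7, -0.5]
opening: 0.0582
grasp_force: 0.0
```

Request:
play_rows(
  increments=[
    {"slide": [0, 0, 0], "angular": [0, 0, -8.5], "claw": 1},
    {"slide": [0, 0, 0], "angular": [0, 0, -8.5], "claw": 1},
    {"slide": [0, 0, 0], "angular": [0, 0, -8.5], "claw": 1},
    {"slide": [0, 0, 0], "angular": [0, 0, -8.5], "claw": 1},
    {"slide": [0, 0, 0], "angular": [0, 0, -8.5], "claw": 1},
    {"slide": [0, 0, 0], "angular": [0, 0, -8.5], "claw": 1},
    {"slide": [0, 0, 0], "angular": [0, 0, -8.5], "claw": 1},
    {"slide": [0, 0, 0], "angular": [0, 0, -8.5], "claw": 1},
  ],
)

```text
time: 9.35
ee_pos: [0.4873, -0.021, 0.1544]
tcp_rot: [-180.0, -0.0, -84.4]
wrist_force: [1.0, 0.6, -0.3]
opening: 0.0855
grasp_force: 0.0
```

Request:
play_rows(
  increments=[
    {"slide": [0, 0, 0], "angular": [0, 0, -8.5], "claw": 1},
    {"slide": [0, 0, 0], "angular": [0, 0, -8.5], "claw": 1},
    {"slide": [0, 0, 0], "angular": [0, 0, -8.5], "claw": 1},
    {"slide": [0, 0, 0], "angular": [0, 0, -8.5], "claw": 1},
    {"slide": [0, 0, 0], "angular": [0, 0, 0], "claw": 1},
  ],
)

```text
time: 9.85
ee_pos: [0.4874, -0.021, 0.1544]
tcp_rot: [-180.0, -0.0, -50.7]
wrist_force: [-0.3, -0.1, -0.0]
opening: 0.0856
grasp_force: 0.0
```

```bash
python3 - <<'E'
from m import *
o=bot.get_obs(); goto(20,-98,.15,o["tcp_rot"][2]); print(o["q"].round(1),o["tcp_rot"].round(2),o["opening"],o["torque"],o["wrist_force"])
# knob check: scene & top dark-disc circles at z .095
E
```

```text
slide tool mm [121.3  33.8   4.5] rotvec deg [-0.02 -0.03  0.  ] nest [-59.4  -0.2] [ 0.4874 -0.021   0.1544]
[  -2.5   -4.4   -9.9   84.4   -0.  -131.8] [-1.7998e+02 -3.0000e-02 -5.0660e+01] 0.08561489409786752 [0.01230828 0.02268656 0.02507778] [-0.30821574 -0.12572225 -0.04329721]
```

Request:
play_rows(
  increments=[
    {"slide": [40.4, 11.3, 0], "angular": [0, 0, 0], "claw": 1},
    {"slide": [40.4, 11.3, 0], "angular": [0, 0, 0], "claw": 1},
    {"slide": [40, 11, 0], "angular": [0, 0, 0], "claw": 1},
    {"slide": [0, 0, 25], "angular": [0, 0, 0], "claw": 1},
    {"slide": [0, 0, 25], "angular": [0, 0, 0], "claw": 1},
    {"slide": [0, 0, 15], "angular": [0, 0, 0], "claw": 1},
    {"slide": [0, 0, 9], "angular": [0, 0, 0], "claw": 1},
    {"slide": [0, 0, 0], "angular": [0, 0, 0], "claw": 1},
  ],
)

```text
time: 10.65
ee_pos: [0.5375, -0.1355, 0.0795]
tcp_rot: [180.0, 0.1, -50.8]
wrist_force: [-0.4, 0.4, 0.1]
opening: 0.0855
grasp_force: 0.0
```

```bash
python3 - <<'E'
from m import *
o=bot.get_obs(); goto(20,-98,.08,o["tcp_rot"][2]); print(o["q"].round(1),o["opening"],o["torque"],o["wrist_force"])
b=shot("scene")[190:290,190:290]
g=lambda m:np.clip((m/255.)**0.6*255,0,255).astype(np.uint8)
cv2.imwrite("pics/p3.png",g(cv2.resize(b,(590,590),interpolation=cv2.INTER_CUBIC)))
E
```

```text
slide tool mm [ 1.   0.  -0.5] rotvec deg [0.05 0.06 0.  ] nest [ 19.2 -97.4] [ 0.5375 -0.1355  0.0795]
[ -14.2    5.8   -8.    76.3   -0.  -143.3] 0.08553337147383301 [-0.05014361 -0.02207911  0.03195041] [-0.35614456  0.37837018  0.08184099]
```

View pics/p3.png

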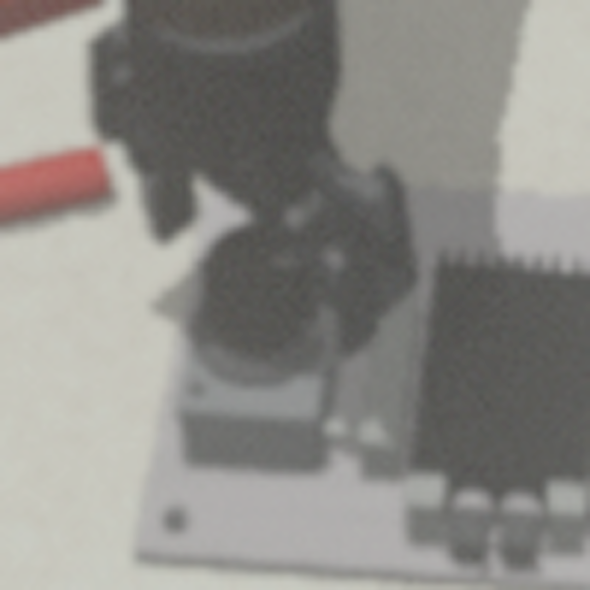

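The fingers straddle the knob (at about (260,295)) with room on both sides. Close on it.

Request:
play_rows(
  increments=[
    {"slide": [0, 0, 0], "angular": [0, 0, 0], "claw": -1},
    {"slide": [0, 0, 0], "angular": [0, 0, 0], "claw": -1},
    {"slide": [0, 0, 0], "angular": [0, 0, 0], "claw": -1},
    {"slide": [0, 0, 0], "angular": [0, 0, 0], "claw": -1},
    {"slide": [0, 0, 0], "angular": [0, 0, 0], "claw": -1},
    {"slide": [0, 0, 0], "angular": [0, 0, 0], "claw": -1},
  ],
  squeeze=50,
)

```text
time: 11.3
ee_pos: [0.5388, -0.1357, 0.0813]
tcp_rot: [-179.9, -0.1, -50.8]
wrist_force: [1.0, 2.5, 6.1]
opening: 0.038
grasp_force: 50.1
```

```bash
cat > s.py <<'E'
from m import *
o=bot.get_obs(); T=Rn.from_euler('xyz',o["tcp_rot"],degrees=True).inv()
print(o["time"],"q6 %.1f yaw %.1f Tz %.3f"%(o["q"][5],o["tcp_rot"][2],o["torque"][2]),"Ftool",T.apply(o["wrist_force"]).round(1),"Ttool",T.apply(o["torque"]).round(3),"open %.4f grip %.1f j6 %.3f"%(o["opening"],o["grasp_force"],o["joint_efforts"][5]),o["ee_pos"].round(4))
E
python3 s.py
```

```text
11.3 q6 -143.4 yaw -50.8 Tz -0.014 Ftool [-1.3 -2.4 -6.1] Ttool [ 0.637 -0.382  0.015] open 0.0380 grip 50.1 j6 -0.034 [ 0.5388 -0.1357  0.0813]
```

Request:
play_rows(
  increments=[
    {"slide": [0.7, -0.6, -1.5], "angular": [0, 0, 0], "claw": -1},
    {"slide": [0, 0, 0], "angular": [0, 0, 0], "claw": -1},
  ],
)

```text
time: 11.5
ee_pos: [0.5389, -0.1357, 0.0815]
tcp_rot: [-180.0, 0.1, -50.8]
wrist_force: [0.7, 4.3, -2.1]
opening: 0.0377
grasp_force: 51.1
```

Request:
play_rows(
  increments=[
    {"slide": [0, 0, 0], "angular": [0, 0, 4], "claw": -1},
    {"slide": [0, 0, 0], "angular": [0, 0, 4], "claw": -1},
    {"slide": [0, 0, 0], "angular": [0, 0, 4], "claw": -1},
    {"slide": [0, 0, 0], "angular": [0, 0, 4], "claw": -1},
    {"slide": [0, 0, 0], "angular": [0, 0, 4], "claw": -1},
  ],
)

```text
time: 12.0
ee_pos: [0.5393, -0.1354, 0.0815]
tcp_rot: [-179.9, 0.1, -70.9]
wrist_force: [4.9, 6.6, -3.5]
opening: 0.0377
grasp_force: 51.2
```

```bash
python3 s.py
```

```text
12.0 q6 -123.2 yaw -70.9 Tz 0.115 Ftool [-4.7 -6.8  3.5] Ttool [ 1.336 -0.9   -0.116] open 0.0377 grip 51.2 j6 -1.011 [ 0.5393 -0.1354  0.0815]
```

Request:
play_rows(
  increments=[
    {"slide": [0, 0, 0], "angular": [0, 0, 4], "claw": -1},
    {"slide": [0, 0, 0], "angular": [0, 0, 4], "claw": -1},
    {"slide": [0, 0, 0], "angular": [0, 0, 4], "claw": -1},
    {"slide": [0, 0, 0], "angular": [0, 0, 4], "claw": -1},
    {"slide": [0, 0, 0], "angular": [0, 0, 0], "claw": -1},
  ],
)

```text
time: 12.5
ee_pos: [0.5397, -0.1353, 0.0815]
tcp_rot: [-179.9, 0.1, -86.9]
wrist_force: [6.9, 5.9, -3.7]
opening: 0.0376
grasp_force: 51.1
```

```bash
python3 s.py
```

```text
12.5 q6 -107.2 yaw -86.9 Tz -0.085 Ftool [-5.5 -7.2  3.8] Ttool [ 1.431 -1.358  0.085] open 0.0376 grip 51.1 j6 0.742 [ 0.5397 -0.1353  0.0815]
```

Request:
play_rows(
  increments=[
    {"slide": [-0.5, -0.8, 0], "angular": [0, 0, 4], "claw": -1},
    {"slide": [-0.5, -0.7, 0], "angular": [0, 0, 4], "claw": -1},
    {"slide": [0, 0, 0.5], "angular": [0, 0, 4], "claw": -1},
    {"slide": [0, 0, 0], "angular": [0, 0, 4], "claw": -1},
  ],
)

```text
time: 12.9
ee_pos: [0.5404, -0.1352, 0.0814]
tcp_rot: [180.0, -0.0, -102.9]
wrist_force: [0.8, 2.3, 1.5]
opening: 0.0378
grasp_force: 51.6
```

```bash
python3 s.py
```

```text
12.9 q6 -91.1 yaw -102.9 Tz 0.125 Ftool [-2.4 -0.3 -1.6] Ttool [ 0.025 -0.404 -0.125] open 0.0378 grip 51.6 j6 -1.020 [ 0.5404 -0.1352  0.0814]
```

Request:
play_rows(
  increments=[
    {"slide": [0, 0, 0], "angular": [0, 0, 4], "claw": -1},
    {"slide": [0, 0, 0], "angular": [0, 0, 4], "claw": -1},
    {"slide": [0, 0, 0], "angular": [0, 0, 4], "claw": -1},
  ],
)

```text
time: 13.2
ee_pos: [0.5407, -0.1353, 0.0814]
tcp_rot: [-180.0, -0.0, -114.9]
wrist_force: [2.6, 1.5, 0.4]
opening: 0.0373
grasp_force: 51.5
```

```bash
python3 s.py
```

```text
13.2 q6 -79.1 yaw -114.9 Tz 0.119 Ftool [-2.5 -1.7 -0.4] Ttool [ 0.279 -0.49  -0.119] open 0.0373 grip 51.5 j6 -1.019 [ 0.5407 -0.1353  0.0814]
```

Request:
play_rows(
  increments=[
    {"slide": [-0.3, -0.3, 0], "angular": [0, 0, 4], "claw": -1},
    {"slide": [0, 0, 0], "angular": [0, 0, 4], "claw": -1},
    {"slide": [0, 0, 0], "angular": [0, 0, 4], "claw": -1},
  ],
)

```text
time: 13.5
ee_pos: [0.541, -0.1354, 0.0815]
tcp_rot: [-179.9, -0.0, -127.0]
wrist_force: [1.5, -0.9, -0.0]
opening: 0.0378
grasp_force: 51.5
```

```bash
python3 s.py
```

```text
13.5 q6 -67.1 yaw -127.0 Tz 0.136 Ftool [-0.2 -1.8  0.1] Ttool [ 0.303 -0.184 -0.136] open 0.0378 grip 51.5 j6 -1.018 [ 0.541  -0.1354  0.0815]
```

Request:
play_rows(
  increments=[
    {"slide": [-0.2, -0.2, 0], "angular": [0, 0, 4], "claw": -1},
    {"slide": [0, 0, 0], "angular": [0, 0, 4], "claw": -1},
    {"slide": [0, 0, 0], "angular": [0, 0, 4], "claw": -1},
  ],
)

```text
time: 13.8
ee_pos: [0.5413, -0.1356, 0.0815]
tcp_rot: [-179.9, -0.0, -139.0]
wrist_force: [2.0, -2.3, -0.1]
opening: 0.0379
grasp_force: 51.5
```

```bash
python3 s.py
```

```text
13.8 q6 -55.1 yaw -139.0 Tz 0.116 Ftool [-0.  -3.   0.1] Ttool [ 0.445 -0.071 -0.115] open 0.0379 grip 51.5 j6 -1.017 [ 0.5413 -0.1356  0.0815]
```

Request:
play_rows(
  increments=[
    {"slide": [0, -0.4, 0], "angular": [0, 0, 4], "claw": -1},
    {"slide": [0, 0, 0], "angular": [0, 0, 4], "claw": -1},
    {"slide": [0, 0, 0], "angular": [0, 0, 4], "claw": -1},
  ],
)

```text
time: 14.1
ee_pos: [0.5415, -0.1359, 0.0814]
tcp_rot: [-179.9, -0.0, -151.0]
wrist_force: [1.7, -2.1, 0.4]
opening: 0.0376
grasp_force: 51.5
```

```bash
python3 s.py
```

```text
14.1 q6 -43.1 yaw -151.0 Tz 0.134 Ftool [-0.4 -2.7 -0.4] Ttool [ 0.368 -0.148 -0.133] open 0.0376 grip 51.5 j6 -1.017 [ 0.5415 -0.1359  0.0814]
```

Request:
play_rows(
  increments=[
    {"slide": [0, -0.4, 0], "angular": [0, 0, 4], "claw": -1},
    {"slide": [0, 0, 0], "angular": [0, 0, 4], "claw": -1},
    {"slide": [0, 0, 0], "angular": [0, 0, 4], "claw": -1},
  ],
)

```text
time: 14.4
ee_pos: [0.5417, -0.1362, 0.0814]
tcp_rot: [-179.9, -0.0, -163.0]
wrist_force: [2.0, -2.4, 0.1]
opening: 0.0378
grasp_force: 51.5
```

```bash
python3 s.py
```

```text
14.4 q6 -31.1 yaw -163.0 Tz 0.175 Ftool [-1.2 -2.9 -0.1] Ttool [ 0.35  -0.147 -0.175] open 0.0378 grip 51.5 j6 -1.010 [ 0.5417 -0.1362  0.0814]
```

Request:
play_rows(
  increments=[
    {"slide": [-0.2, -0.4, 0], "angular": [0, 0, 4], "claw": -1},
  ],
)

```text
time: 14.5
ee_pos: [0.5418, -0.1364, 0.0814]
tcp_rot: [-179.9, -0.0, -167.0]
wrist_force: [-0.8, 0.2, 1.3]
opening: 0.0378
grasp_force: 51.5
```

```bash
python3 s.py
```

```text
14.5 q6 -27.1 yaw -167.0 Tz 0.134 Ftool [ 0.7  0.4 -1.3] Ttool [-0.188  0.136 -0.134] open 0.0378 grip 51.5 j6 -1.001 [ 0.5418 -0.1364  0.0814]
```

Request:
play_rows(
  increments=[
    {"slide": [0, 0, 0], "angular": [0, 0, 4], "claw": -1},
  ],
)

```text
time: 14.6
ee_pos: [0.5418, -0.1364, 0.0814]
tcp_rot: [-179.9, -0.0, -171.0]
wrist_force: [0.8, -1.0, 1.3]
opening: 0.0377
grasp_force: 51.5
```

```bash
python3 s.py
```

```text
14.6 q6 -23.1 yaw -171.0 Tz 0.116 Ftool [-0.6 -1.1 -1.3] Ttool [ 0.198 -0.041 -0.115] open 0.0377 grip 51.5 j6 -1.015 [ 0.5418 -0.1364  0.0814]
```

Request:
play_rows(
  increments=[
    {"slide": [0, 0, 0], "angular": [0, 0, 4], "claw": -1},
  ],
)

```text
time: 14.7
ee_pos: [0.5418, -0.1366, 0.0814]
tcp_rot: [-179.9, -0.0, -175.0]
wrist_force: [0.7, -1.5, 0.2]
opening: 0.0375
grasp_force: 51.5
```

```bash
python3 s.py
```

```text
14.7 q6 -19.1 yaw -175.0 Tz 0.143 Ftool [-0.6 -1.6 -0.2] Ttool [ 0.283 -0.017 -0.143] open 0.0375 grip 51.5 j6 -1.010 [ 0.5418 -0.1366  0.0814]
```

Request:
play_rows(
  increments=[
    {"slide": [0, -0.3, 0], "angular": [0, 0, 3], "claw": -1},
    {"slide": [0, 0, 0], "angular": [0, 0, 3], "claw": -1},
  ],
)

```text
time: 14.9
ee_pos: [0.5418, -0.1368, 0.0814]
tcp_rot: [-179.9, -0.0, 179.1]
wrist_force: [0.5, -0.9, 1.4]
opening: 0.0378
grasp_force: 51.6
```

```bash
python3 s.py
```

```text
14.9 q6 -13.2 yaw 179.1 Tz 0.184 Ftool [-0.6 -0.9 -1.4] Ttool [ 0.139 -0.041 -0.184] open 0.0378 grip 51.6 j6 -0.647 [ 0.5418 -0.1368  0.0814]
```

Request:
play_rows(
  increments=[
    {"slide": [0, 0, 0], "angular": [0, 0, 3], "claw": -1},
    {"slide": [0, 0, 0], "angular": [0, 0, 3], "claw": -1},
  ],
)

```text
time: 15.1
ee_pos: [0.5418, -0.1369, 0.0814]
tcp_rot: [-179.9, 0.0, 173.1]
wrist_force: [-0.3, -2.6, 1.8]
opening: 0.0378
grasp_force: 51.5
```

```bash
python3 s.py
```

```text
15.1 q6 -7.2 yaw 173.1 Tz 0.281 Ftool [-0.  -2.6 -1.8] Ttool [ 0.434 -0.098 -0.281] open 0.0378 grip 51.5 j6 -0.602 [ 0.5418 -0.1369  0.0814]
```

Request:
play_rows(
  increments=[
    {"slide": [0, 0, 0], "angular": [0, 0, 3], "claw": -1},
    {"slide": [0, 0, 0], "angular": [0, 0, 3], "claw": -1},
  ],
)

```text
time: 15.3
ee_pos: [0.5418, -0.1371, 0.0814]
tcp_rot: [-179.9, 0.0, 167.1]
wrist_force: [0.7, -3.4, 0.4]
opening: 0.0376
grasp_force: 51.5
```

```bash
python3 s.py
```

```text
15.3 q6 -1.2 yaw 167.1 Tz 0.343 Ftool [-1.4 -3.2 -0.4] Ttool [ 0.513 -0.13  -0.343] open 0.0376 grip 51.5 j6 -0.544 [ 0.5418 -0.1371  0.0814]
```

Request:
play_rows(
  increments=[
    {"slide": [-0.1, -0.3, 0], "angular": [0, 0, 2.5], "claw": -1},
  ],
)

```text
time: 15.4
ee_pos: [0.5418, -0.1372, 0.0814]
tcp_rot: [-179.9, 0.0, 164.6]
wrist_force: [-0.4, -1.5, 1.1]
opening: 0.038
grasp_force: 51.5
```

```bash
python3 s.py
```

```text
15.4 q6 1.2 yaw 164.6 Tz 0.363 Ftool [-0.  -1.6 -1.1] Ttool [ 0.114  0.046 -0.363] open 0.0380 grip 51.5 j6 -0.255 [ 0.5418 -0.1372  0.0814]
```

Request:
play_rows(
  increments=[
    {"slide": [0, 0, 0], "angular": [0, 0, 2.5], "claw": -1},
  ],
)

```text
time: 15.5
ee_pos: [0.5418, -0.1373, 0.0814]
tcp_rot: [-179.9, 0.0, 162.1]
wrist_force: [-0.7, -1.7, 1.1]
opening: 0.0377
grasp_force: 51.5
```

```bash
python3 s.py
```

```text
15.5 q6 3.7 yaw 162.1 Tz 0.327 Ftool [ 0.2 -1.9 -1.1] Ttool [ 0.365 -0.092 -0.327] open 0.0377 grip 51.5 j6 -0.357 [ 0.5418 -0.1373  0.0814]
```

Request:
play_rows(
  increments=[
    {"slide": [0, 0, 0], "angular": [0, 0, 2.5], "claw": -1},
  ],
)

```text
time: 15.6
ee_pos: [0.5418, -0.1373, 0.0814]
tcp_rot: [-179.9, 0.0, 159.6]
wrist_force: [0.7, -3.2, 1.9]
opening: 0.0378
grasp_force: 51.5
```

```bash
python3 s.py
```

```text
15.6 q6 6.2 yaw 159.6 Tz 0.365 Ftool [-1.7 -2.7 -1.9] Ttool [ 0.51  -0.056 -0.365] open 0.0378 grip 51.5 j6 -0.350 [ 0.5418 -0.1373  0.0814]
```

Request:
play_rows(
  increments=[
    {"slide": [-0.1, -0.2, 0], "angular": [0, 0, 2.5], "claw": -1},
  ],
)

```text
time: 15.7
ee_pos: [0.5418, -0.1374, 0.0814]
tcp_rot: [-179.9, 0.0, 157.1]
wrist_force: [-0.8, -1.2, 1.4]
opening: 0.0381
grasp_force: 51.5
```

```bash
python3 s.py
```

```text
15.7 q6 8.7 yaw 157.1 Tz 0.275 Ftool [ 0.3 -1.4 -1.4] Ttool [ 0.216  0.056 -0.275] open 0.0381 grip 51.5 j6 -0.395 [ 0.5418 -0.1374  0.0814]
```

Request:
play_rows(
  increments=[
    {"slide": [0, 0, 0], "angular": [0, 0, 2.5], "claw": -1},
  ],
)

```text
time: 15.8
ee_pos: [0.5417, -0.1375, 0.0814]
tcp_rot: [-179.9, 0.0, 154.6]
wrist_force: [-0.8, -2.6, 1.6]
opening: 0.0379
grasp_force: 51.6
```

```bash
python3 s.py
```

```text
15.8 q6 11.2 yaw 154.6 Tz 0.242 Ftool [-0.4 -2.7 -1.6] Ttool [ 0.389  0.049 -0.243] open 0.0379 grip 51.6 j6 -0.517 [ 0.5417 -0.1375  0.0814]
```

Request:
play_rows(
  increments=[
    {"slide": [0, 0, 0], "angular": [0, 0, 2.5], "claw": -1},
  ],
)

```text
time: 15.9
ee_pos: [0.5417, -0.1375, 0.0814]
tcp_rot: [-179.9, 0.0, 152.1]
wrist_force: [-1.1, -1.9, 2.1]
opening: 0.0377
grasp_force: 51.6
```

```bash
python3 s.py
```

```text
15.9 q6 13.7 yaw 152.1 Tz 0.158 Ftool [ 0.1 -2.2 -2.1] Ttool [ 0.506 -0.058 -0.158] open 0.0377 grip 51.6 j6 -0.625 [ 0.5417 -0.1375  0.0814]
```

Request:
play_rows(
  increments=[
    {"slide": [0, -0.2, 0], "angular": [0, 0, 2], "claw": -1},
  ],
)

```text
time: 16.0
ee_pos: [0.5416, -0.1376, 0.0814]
tcp_rot: [-179.9, 0.0, 150.1]
wrist_force: [0.3, -0.5, 1.5]
opening: 0.0378
grasp_force: 51.6
```

```bash
python3 s.py
```

```text
16.0 q6 15.7 yaw 150.1 Tz 0.027 Ftool [-0.5 -0.3 -1.5] Ttool [ 0.196 -0.04  -0.027] open 0.0378 grip 51.6 j6 -0.418 [ 0.5416 -0.1376  0.0814]
```

Request:
play_rows(
  increments=[
    {"slide": [0, 0, 0], "angular": [0, 0, 2], "claw": -1},
  ],
)

```text
time: 16.1
ee_pos: [0.5416, -0.1376, 0.0814]
tcp_rot: [-179.9, 0.0, 148.1]
wrist_force: [-0.6, -2.0, 1.9]
opening: 0.0379
grasp_force: 51.6
```

```bash
python3 s.py
```

```text
16.1 q6 17.7 yaw 148.1 Tz 0.258 Ftool [-0.6 -2.  -1.9] Ttool [ 0.371 -0.026 -0.258] open 0.0379 grip 51.6 j6 -0.308 [ 0.5416 -0.1376  0.0814]
```

The torque climbed to 0.365, fell to 0.03 and climbed again: that is the first click. Let go now.

Request:
play_rows(
  increments=[
    {"slide": [0, 0, 0], "angular": [0, 0, 0], "claw": -0.2},
    {"slide": [0, 0, 0], "angular": [0, 0, 0], "claw": 0.3},
    {"slide": [0, 0, 0], "angular": [0, 0, 0], "claw": 1},
    {"slide": [0, 0, 0], "angular": [0, 0, 0], "claw": 1},
    {"slide": [0, 0, 0], "angular": [0, 0, 0], "claw": 1},
    {"slide": [0, 0, 0], "angular": [0, 0, 0], "claw": 1},
  ],
)

```text
time: 16.7
ee_pos: [0.5419, -0.1368, 0.0813]
tcp_rot: [180.0, -0.0, 148.2]
wrist_force: [0.0, -0.5, -0.1]
opening: 0.0857
grasp_force: 0.0
```

Request:
play_rows(
  increments=[
    {"slide": [0, 0, -15], "angular": [0, 0, 0], "claw": 1},
    {"slide": [0, 0, -40], "angular": [0, 0, 0], "claw": 1},
    {"slide": [0, 0, -45], "angular": [0, 0, 0], "claw": 1},
    {"slide": [0, 0, -45], "angular": [0, 0, 0], "claw": 1},
    {"slide": [35, 10, 0], "angular": [0, 0, 0], "claw": 1},
    {"slide": [45, 10, 0], "angular": [0, 0, 0], "claw": 1},
    {"slide": [45, 10, 0], "angular": [0, 0, 0], "claw": 1},
    {"slide": [45, 10, 0], "angular": [0, 0, 0], "claw": 1},
  ],
)

```text
time: 17.5
ee_pos: [0.4171, -0.0125, 0.2274]
tcp_rot: [180.0, 0.1, 148.2]
wrist_force: [0.4, 0.8, 0.1]
opening: 0.0854
grasp_force: 0.0
```

```bash
python3 - <<'E'
from m import *
a=avg("top",4)[145:230,250:340];b=avg("scene",4)[210:300,205:320]
g=lambda m:np.clip((m/255.)**0.6*255,0,255).astype(np.uint8)
cv2.imwrite("pics/p5.png",np.hstack([g(cv2.resize(x,s,interpolation=cv2.INTER_CUBIC)) for x,s in((a[:70,:75],(300,560)),(b[:75,:72],(500,560)))]))
o=bot.get_obs();print(o["time"],o["opening"],o["ee_pos"],o["wrist_force"])
E
```

```text
17.9 0.08532690307205454 [ 0.41902574 -0.01389896  0.22633821] [-0.29298548  0.87086736 -0.28615919]
```

View pics/p5.png

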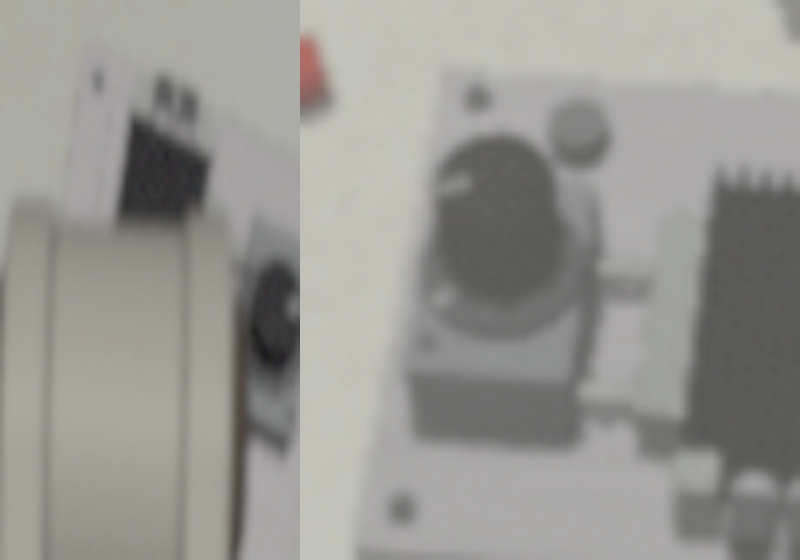

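```bash
python3 - <<'E'
from m import *
P=lambda x,y:[(x-300)/6.944+205,y/7.467+210]
k=onz("scene",[P(440,191),P(470,180)],.095)[:,:2]; cl=onz("scene",[P(434,306),P(453,292)],.0555)[:,:2]
print("knob line pts",k,"collar pts",cl)
for c in ([.5395,-.136],[.5375,-.1357],[.5418,-.137]):
    a=lambda q:np.degrees(np.arctan2(*(q.mean(0)-c)[::-1])); print(c,a(k),a(cl),"slip rad",np.radians(a(cl)-a(k)))
i=lambda x,y:[x/6.5+205,y/6.5+210]
k0=onz("scene",[i(203,159),i(237,157)],.095)[:,:2]; print("line dirs: k0",np.degrees(np.arctan2(*(k0[1]-k0[0])[::-1])),"k1",np.degrees(np.arctan2(*(k[0]-k[1])[::-1])))
E
```

```text
knob line pts [[ 0.54356904 -0.15453724]
 [ 0.54100399 -0.14447918]] collar pts [[ 0.55519031 -0.16100291]
 [ 0.550856   -0.15420767]]
[0.5395, -0.136] -78.34435183129844 -57.9567806891025 slip rad 0.35583024291590015
[0.5375, -0.1357] -70.88150839548287 -54.67675634228573 slip rad 0.2828262777976014
[0.5418, -0.137] -87.77257810732922 -61.42404223973813 slip rad 0.4598687039692853
line dirs: k0 83.9498540380094 k1 -75.69316498309232
```

In the scene half, the knob line (~(455,185)) and collar line (~(443,299)) are about 0.36 rad apart, which fits one click. The module is still on the posts with the jaw against it, and the cap is untouched.

```bash
python3 -c "
from workcell import bot
print(bot.job_done())"
```

```text
the job is handed in; nothing more can be done
None
```

I slid the module home against both posts and turned the knob clockwise to its first click (about 0.36 rad of slip by camera). I then let go with the module clamped and handed the job in at about 18 s; the cap was seen untouched and the arm hit nothing else, but I took no final look at the other bench items.

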